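# Rack the colour standards

## Robot

A 6-joint arm with a two-finger parallel gripper is mounted at the origin on the work surface. World frame = base frame: x ahead of the robot, y to its left, z up, the work surface at z = 0. Lengths are in m, angles in degrees, forces in N, time in s.
With the tool pointing down it reaches from about 0.3 to 0.75 m from the base axis. Payload 8.5 kg.
Tool frame: the origin (TCP) lies at the very end of the fingers, on their centre line; the grasp point (between the pads) lies 19 mm behind it; x points along the fingers, y is the direction in which the jaws open and shut, and the axes are right-handed (so a half turn about x gives the same grasp; the last joint's range is limited). The gripper opens to 85 mm and grips with 20 to 120 N. Pads are 22 mm wide; open, the fingers measure 114 mm over their backs; the gripper's body (76 mm by 85 mm) begins 54 mm behind the grasp point. The pads swing forward as they close: fully open they stand 13 mm farther back than shut.
Start: joints at [-81.434, 21.807, 74.336, -0, 83.858, -12.336], TCP at [0.196, -0.514, 0.231] pointing down, gripper open.
Joint ranges: [-178.18, 178.18], [-50.72, 133.34], [12.68, 142.11], [-81.47, 261.47], [9.98, 163.14], [-165.26, 165.26]. Speed limits (degrees/s): [136.94, 136.94, 180, 180, 180, 180].

## Interface

Orientations are given as a 3x3 rotation matrix whose columns are the frame's x, y, z axes.
In Python, from rig import sensors, cams, env gives the robot as it stands.
- The arm moves only by the shell command python3 -m crank 'ROWS' [FORCE]. ROWS is a JSON object of lists of equal length, an entry for each row: "hand": the closure in counts, from 0 (fully open) to 255 (shut); "translation": the shift along the tool's x, y, z in m, a list of three; "dr": the turn, a rotation vector about the tool's x, y, z in rad, a list of three. A call has 1 to 5 rows; each row is the pose to reach, as a shift and turn from the pose commanded when the call began, along the tool's axes at that moment; what a row does not reach only later rows make up. A row lasts 1/10 s, in which the tool goes at most 50 mm and 8.59 degrees, less where a joint would pass 70% of its speed; a pose out of reach is approached as far as the arm can. A call with a gripper value outside its range is refused whole. The fingers move at their own pace and stop on an object; FORCE is the grip in N (left out, the last holds). Time passes only in rows, so rows that repeat a pose let the fingers close. It gives the time, the measured TCP pose, the force and the opening at its end, in the units of the state.
- sensors.observe(): the state, without advancing time (a new reading comes with each control period).
- cams.get_image(name): name is "scene" or "top" or "wrist"; returns (picture, depth): 400x640x3 uint8, blue, green, red; 400x640 float32, m along the optical axis (not along the pixel's ray), 0 where there is no reading.
- cams.calibration(name): a dict with "vertical_fov" (degrees; the focal length in pixels is half the picture's height over the tangent of half this angle, whatever the lens; pixels are square), "cx", "cy" (the principal point, pixels), "extrinsics" (4x4, takes a point from camera to world coordinates). Camera axes: x right, y down, z forward; pixel columns grow to the right and rows downward; lengths in m; the calibration is good to about 2 mm. A picture is of the moment at which its call begins: read the wrist's pose just before it. calibration takes no time and is no camera call; for the wrist camera it gives the pose at the moment of the call.
- env.close_job(): hands the job in, once; it reports no verdict.
The state is a dict: "time_s": time; "q": joint angles; "qvel": joint speeds; "joint_efforts": joint torques, N m; "position": TCP position; "tool_rot": TCP orientation; "ft_force": force on the tool from outside, world axes, zero at the start; "wrist_torque": the same for the moment, N m; "grip_width": finger opening in m.
Only numpy, scipy, OpenCV 4.12 (cv2) and the standard library are available. Lean on these libraries where they do the work, as an engineer would, in place of code of your own. Each camera call takes 0.05 s, during which the arm holds its last target. There are 200 camera calls.

## Task

Put the green calibration tile flat on the inclined steel rack in the middle of its width, square and resting against the blue stop at the low edge, then lay the white tile flat on top of it in the same way, also resting against the stop. Set each tile down gently, do not drop it, and let go of it.

Things in the scene. Friction and masses are not known exactly. Their poses are not given: they have to be found in the camera images.
- tile_green_mid (a point): centre (half-way up) of the green-faced square tile: rigid, black frame, green glazed top face, 56 x 56 x 14 mm, about 90 g, lying flat on the bench; z axis normal to its face, x and y parallel to its edges. Slippery against the shelf and other tiles. Blue and yellow tiles of the same size lie nearby and are not wanted.
- tile_white_mid (a point): centre (half-way up) of the white-faced square tile: rigid, black frame, white glazed top face, 56 x 56 x 14 mm, about 90 g, lying flat on the bench; z axis normal to its face, x and y parallel to its edges. Slippery against the shelf and other tiles. Blue and yellow tiles of the same size lie nearby and are not wanted.
- shelf_foot (a point): middle of the line where the fixed rack's flat steel shelf meets its blue stop, 35 mm above the bench. Axes follow the shelf: x up the slope (22 degrees, rising away from the robot), y along the stop, z normal to the shelf. Shelf 130 mm long (x 0 to 130) and 130 wide, no side walls; stop full width, x -6 to 0, 36 mm high along z. Slippery: a tile released square on it slides down to the stop.
Things that resemble listed ones, but are neither listed nor needed, are in the scene too. Leave any brown or red look-alike of the part that bears tile_white_mid alone.

How it is judged (in metres and radians):
On the way:
1. the green tile lies released on the shelf, flat, against the stop (x of tile_green_mid in the frame of shelf_foot between 0.02 and 0.038 m and y of tile_green_mid in the frame of shelf_foot between -0.02 and 0.02 m and z of tile_green_mid in the frame of shelf_foot between 0.002 and 0.012 m and angle between the z axis of tile_green_mid and the z axis of shelf_foot, either way round below 0.175 rad and (angle between the x axis of tile_green_mid and the x axis of shelf_foot, either way round below 0.21 rad or angle between the x axis of tile_green_mid and the y axis of shelf_foot, either way round below 0.21 rad) and linear speed of tile_green below 0.02 m/s and contact force between the fingers and tile_green below 0.05 N), for 0.2 s.
At the end, for the whole second after the job is handed in: Green tile on the shelf, white tile on the green, released and at rest: each within 10 mm of the stop, centred within 20 mm of the middle of the shelf's width, parallel to the shelf within 10 degrees and square to the stop within 12 degrees (any quarter turn) (all of step 1 and x of tile_white_mid in the frame of shelf_foot between 0.02 and 0.038 m and y of tile_white_mid in the frame of shelf_foot between -0.02 and 0.02 m and z of tile_white_mid in the frame of shelf_foot between 0.016 and 0.026 m and angle between the z axis of tile_white_mid and the z axis of shelf_foot, either way round below 0.175 rad and (angle between the x axis of tile_white_mid and the x axis of shelf_foot, either way round below 0.21 rad or angle between the x axis of tile_white_mid and the y axis of shelf_foot, either way round below 0.21 rad) and linear speed of tile_white below 0.02 m/s and contact force between the fingers and tile_white below 0.05 N); the robot touches nothing.
It fails at once if the green tile is dropped or thrown (moves faster than 0.8 m/s, about a 3 cm fall, while not held) (linear speed of tile_green above 0.8 m/s and contact force between each of the arm, the fingers and tile_green below 0.05 N).
It fails at once if the white tile is dropped or thrown (moves faster than 0.8 m/s, about a 3 cm fall, while not held) (linear speed of tile_white above 0.8 m/s and contact force between each of the arm, the fingers and tile_white below 0.05 N).
It also fails if it takes over 56 s, if anything falls off the work surface, if the arm or the gripper's body presses on something with over 40 N, if the wrist force passes 120 N, or if a joint passes its speed limit or range.

## Working session

There is one attempt and no reset: what is moved stays moved. The work goes in short steps, Python scripts to look and compute and a shell command to move; the robot and the scene stay as the last step left them, time stands still between calls to the robot, and variables do not carry over. Pictures are saved under pics/ and viewed, about 8 in all and at most 12, crops included, and the job is handed in when it is done.

```bash
ls; mkdir -p pics
python3 - <<'E'
from rig import sensors, cams
import cv2, numpy as np
s=sensors.observe(); print(s['time_s'],s['position'],s['grip_width']); print(np.round(s['tool_rot'],3))
ims=[]
for n in ['scene','top']:
    im,d=cams.get_image(n); np.savez(f'{n}0.npz',im=im,d=d); c=cams.calibration(n); print(n,c['vertical_fov'],c['cx'],c['cy'],np.round(c['extrinsics'],3).tolist())
    cv2.imwrite(f'pics/{n}0.png',im)
E
```

```text
pics
0.0 [ 0.19617294 -0.51350248  0.230711  ] 0.08537304735309985
[[-0.     0.357 -0.934]
 [ 0.001 -0.934 -0.357]
 [-1.    -0.001 -0.   ]]
scene 50.6604845021939 319.3685812047148 206.85922997211074 [[0.805, 0.513, -0.297, 0.743], [0.593, -0.689, 0.417, -0.51], [0.01, -0.512, -0.859, 0.967], [0.0, 0.0, 0.0, 1.0]]
top 47.732975124080866 317.45957356113337 201.98497922278736 [[0.003, -0.995, 0.103, 0.327], [-1.0, -0.005, -0.019, -0.043], [0.02, -0.102, -0.995, 1.111], [0.0, 0.0, 0.0, 1.0]]
```

View pics/scene0.png

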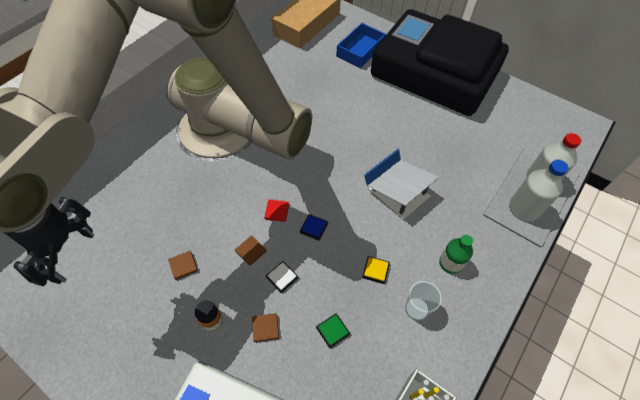

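View pics/top0.png

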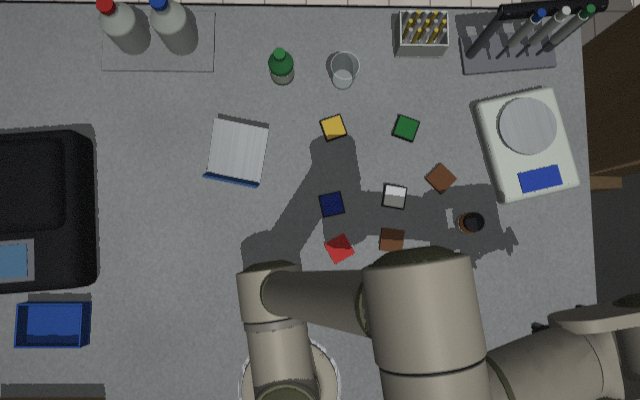

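Scene view: green tile at (333,330) and white tile at (282,276). Look-alikes are brown tiles (182,265), (250,249), (265,327), a red one (277,210), blue (314,227), yellow (376,269), and the green bottle cap (456,253). The rack is at (400,180), with its blue stop on the left side. In the top view, green is at (405,127), white at (394,195), and the rack at (238,150) with its stop near (233,180).

Next I measure both tiles and the rack, and make one crop to check the choice.

```bash
cat > h.py <<'E'
import numpy as np, cv2
from rig import sensors, cams
def f(c): return 200/np.tan(np.radians(c['vertical_fov']/2))
def ray(c,uv):
    uv=np.atleast_2d(np.float64(uv)); E=np.array(c['extrinsics'])
    d=np.c_[(uv[:,0]-c['cx'])/f(c),(uv[:,1]-c['cy'])/f(c),np.ones(len(uv))]@E[:3,:3].T
    return E[:3,3],d
def onz(c,uv,z):
    o,d=ray(c,uv); return o+d*((z-o[2])/d[:,2])[:,None]
def pts(c,dep,mask):
    v,u=np.nonzero(mask&(dep>0)); o,d=ray(c,np.c_[u,v]); return o+d*dep[v,u][:,None]
def mask(im,name):
    H,S,V=cv2.split(cv2.cvtColor(im,cv2.COLOR_BGR2HSV))
    return {'green':(H>45)&(H<80)&(S>120)&(V>50),'white':(S<25)&(V>150),'blue':(H>100)&(H<122)&(S>120)&(V>50)}[name]
def blob(m,near,r):
    yy,xx=np.indices(m.shape); m=(m&(np.hypot(xx-near[0],yy-near[1])<r)).astype(np.uint8)
    n,l,st,_=cv2.connectedComponentsWithStats(m); k=1+np.argmax(st[1:,4]); return l==k
def rect(c,m,z):
    "min-area rectangle of the blob outline cast on plane z"
    P=cv2.findContours(m.astype(np.uint8),cv2.RETR_EXTERNAL,cv2.CHAIN_APPROX_NONE)[0][0][:,0]
    return cv2.minAreaRect(np.float32(onz(c,P,z)[:,:2]*1000))
E
python3 - <<'E'
from h import *
px={'scene':{'green':(333,330),'white':(282,276),'blue':(382,166)},'top':{'green':(405,127),'white':(394,195),'blue':(233,180)}}
for n in px:
    z=np.load(n+'0.npz'); im,d=z['im'],z['d']; c=cams.calibration(n)
    for t in ['green','white']:
        m=mask(im,t)
        if t=='white': 
            u,v=px[n][t]; print(im[v-8:v+9:4,u-8:u+9:4].max(2).tolist())
            m=(im.min(2)>75)&(np.ptp(im.astype(int),axis=2)<40) if 0 else m
        m=blob(m,px[n][t],16); print(n,t,m.sum(),rect(c,m,.014), np.median(pts(c,d,m),0).round(4))
    # shelf plane from depth
    P=pts(c,d,blob(np.ones_like(d,bool),(400,187) if n=='scene' else (240,145),18))
    A=np.linalg.lstsq(np.c_[P[:,:2],np.ones(len(P))],P[:,2],rcond=None)[0]; g=np.hypot(*A[:2])
    print('shelf',A.round(4),'slope',np.degrees(np.arctan(g)),'dir',np.degrees(np.arctan2(A[1],A[0])), 'ctr',P.mean(0).round(4))
    m=blob(mask(im,'blue'),px[n]['blue'],45);B=pts(c,d,m);print('stop',m.sum(),B.min(0).round(3),B.max(0).round(3)); np.save(n+'stop',B)
s=cv2.imread('pics/scene0.png')[150:360,150:450]; cv2.imwrite('pics/crop1.png',cv2.resize(s,None,fx=2.6,fy=2.6,interpolation=2))
E
```

```text
scene green 515 ((626.3419189453125, -285.95037841796875), (50.684078216552734, 50.477935791015625), 69.22492980957031) [ 0.6269 -0.2864  0.015 ]
[[44, 133, 133, 133, 54], [133, 133, 133, 146, 233], [133, 133, 147, 233, 233], [133, 211, 233, 233, 228], [23, 233, 233, 178, 22]]
scene white 184 ((467.38580322265625, -256.72216796875), (48.49973678588867, 23.09412956237793), 84.05416870117188) [ 0.4674 -0.2563  0.0147]
shelf [ 0.4085 -0.024  -0.1674] slope 22.254953082662976 dir -3.3560750557875703 ctr [0.5603 0.1033 0.059 ]
stop 421 [0.468 0.075 0.033] [0.507 0.201 0.071]
top green 389 ((628.5257568359375, -284.325439453125), (49.80931091308594, 50.74863815307617), 69.43338012695312) [ 0.6286 -0.2842  0.0153]
[[169, 188, 185, 146, 115], [185, 187, 187, 186, 187], [112, 113, 151, 156, 186], [113, 115, 115, 111, 111], [113, 113, 111, 112, 113]]
top white 168 ((468.6254577636719, -255.22987365722656), (47.576900482177734, 21.400205612182617), 82.14397430419922) [ 0.4682 -0.2546  0.0153]
shelf [ 0.3977 -0.0818 -0.1515] slope 22.098080508518546 dir -11.615825148569497 ctr [0.5687 0.1189 0.0649]
stop 272 [0.469 0.077 0.045] [0.507 0.203 0.073]
```

View pics/crop1.png

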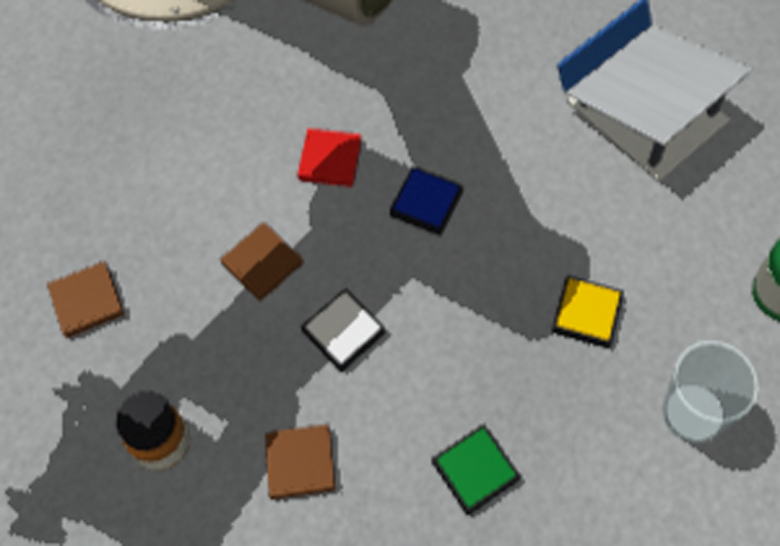

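Crop: the green square with its black frame is at crop (477,468) and the white one with its frame, half shaded, at (343,329). The browns and red are frameless blocks, so the choice stands. Next I refine the white tile and the rack frame.

```bash
cat >> h.py <<'E'
from scipy.spatial.transform import Rotation as Ro
def shelfR(phi):
    p,a=np.radians(phi),np.radians(22); x=np.array([np.cos(a)*np.cos(p),np.cos(a)*np.sin(p),np.sin(a)]); y=np.array([-np.sin(p),np.cos(p),0]); return np.c_[x,y,np.cross(x,y)]
def down(jaw):  # tool straight down, tool y at world angle jaw (deg)
    j=np.radians(jaw); x=np.array([0,0,-1.]); y=np.array([np.cos(j),np.sin(j),0]); return np.c_[x,y,np.cross(x,y)]
def go(p,R):
    s=sensors.observe(); R0=np.array(s['tool_rot']); 
    print('t',s['time_s'],'pos',np.round(s['position'],4),'trans',(R0.T@(np.array(p)-s['position'])).round(4).tolist(),'dr',Ro.from_matrix(R0.T@R).as_rotvec().round(3).tolist(),'q6',round(s['q'][5],1),'F',np.round(s['ft_force'],1))
E
python3 - <<'E'
from h import *
for n,u in [('scene',(282,276)),('top',(394,195))]:
    z=np.load(n+'0.npz'); im,d=z['im'],z['d']; c=cams.calibration(n)
    H,S,V=cv2.split(cv2.cvtColor(im,cv2.COLOR_BGR2HSV))
    m=blob((V>100)&(S<30),u,15 if n=='top' else 18); print(m.sum(),rect(c,m,.014))
    B=np.load(n+'stop.npy'); 
    # top rim and face: fit direction along y
    T=B[:,:2]-B[:,:2].mean(0); w=np.linalg.svd(T,full_matrices=False)[2][0]; w*=np.sign(w[1]); phi=np.degrees(np.arctan2(-w[0],w[1])); print('pca phi',phi)
    for phi in (-8.5,-7,-10):
        R=shelfR(phi); L=B@R; print(phi,'L pct1,50,99',np.percentile(L,[1,50,99],axis=0).round(4).tolist())
        # shelf region: points near plane
        P=pts(c,d,np.ones_like(d,bool)); Q=P@R; k=np.percentile(L[:,1],50); 
        zs=np.median(Q[(np.abs(P[:,0]-.56)<.01)&(np.abs(P[:,1]-.115)<.01)][:,2])
        q=Q[(abs(Q[:,2]-zs)<.003)&(abs(Q[:,1]-k)<.09)&(Q[:,0]>L[:,0].max()-.01)&(Q[:,0]<L[:,0].max()+.2)]
        r=cv2.minAreaRect(np.float32(q[:,:2]*1000)); print('   shelf z',zs,'rect',r)
go((.6275,-.285,.10),down(-110.7))
E
```

```text
446 ((458.6749267578125, -247.2202606201172), (66.69412231445312, 56.00267791748047), 77.98704528808594)
pca phi -11.632307345304037
-8.5 L pct1,50,99 [[0.4426, 0.1449, -0.1431], [0.4487, 0.2049, -0.1228], [0.4533, 0.2701, -0.1066]]
   shelf z -0.14410300570881465 rect ((513.870361328125, 205.44918823242188), (131.09474182128906, 135.04440307617188), 86.87730407714844)
-7 L pct1,50,99 [[0.4461, 0.133, -0.145], [0.4536, 0.1927, -0.1246], [0.4594, 0.2577, -0.1081]]
   shelf z -0.14598258682238266 rect ((518.6874389648438, 191.4830322265625), (131.05844116210938, 135.048095703125), 85.4830093383789)
-10 L pct1,50,99 [[0.4384, 0.1568, -0.1409], [0.4436, 0.2168, -0.1209], [0.4471, 0.2823, -0.1048]]
   shelf z -0.1420870079005403 rect ((508.63031005859375, 219.786376953125), (132.59996032714844, 134.61087036132812), 88.75618743896484)
388 ((457.0433044433594, -253.23519897460938), (48.946014404296875, 48.44823455810547), 80.79627227783203)
pca phi -11.558341906739015
-8.5 L pct1,50,99 [[0.4447, 0.1476, -0.1322], [0.451, 0.2096, -0.1106], [0.4558, 0.2714, -0.1039]]
   shelf z -0.14426625165461082 rect ((516.67236328125, 207.61434936523438), (130.16342163085938, 131.70932006835938), 86.97772979736328)
-7 L pct1,50,99 [[0.4485, 0.1354, -0.1344], [0.4561, 0.1974, -0.1127], [0.462, 0.259, -0.1054]]
   shelf z -0.1461769040911099 rect ((521.8488159179688, 193.40335083007812), (129.70687866210938, 131.5502471923828), 85.94734954833984)
-10 L pct1,50,99 [[0.4404, 0.1595, -0.13], [0.446, 0.2216, -0.1083], [0.4493, 0.2836, -0.1019]]
   shelf z -0.14222658526563253 rect ((511.55059814453125, 221.54098510742188), (130.30311584472656, 131.82748413085938), 88.34468841552734)
t 0.1 pos [ 0.1962 -0.5136  0.2308] trans [0.131, -0.0595, -0.4845] dr [0.726, 0.0, 0.001] q6 -12.3 F [0.6 0.2 0.6]
```

```bash
python3 -m crank '{"hand":[20,20,20,20,20],"translation":[[0.01,-0.006,-0.05],[0.02,-0.012,-0.1],[0.03,-0.018,-0.15],[0.04,-0.024,-0.2],[0.05,-0.03,-0.245]],"dr":[[0.145,0,0],[0.29,0,0],[0.435,0,0],[0.58,0,0],[0.726,0,0]]}' 30
python3 - <<'E'
from h import *
go((.6275,-.285,.10),down(-110.7))
phi=-11.6; R=shelfR(phi)
for n in ('scene','top'):
    z=np.load(n+'0.npz'); im,d=z['im'],z['d']; c=cams.calibration(n); B=np.load(n+'stop.npy')@R; P=pts(c,d,np.ones_like(d,bool)); Q=P@R
    zs=np.median(Q[(np.abs(P[:,0]-.56)<.01)&(np.abs(P[:,1]-.115)<.01)][:,2]); k=np.median(B[:,1])
    q=Q[(abs(Q[:,2]-zs)<.003)&(abs(Q[:,1]-k)<.09)&(Q[:,0]>B[:,0].max()-.01)&(Q[:,0]<B[:,0].max()+.2)]
    (cx,cy),sz,a=cv2.minAreaRect(np.float32(q[:,:2]*1000)); print(n,'stop L',np.percentile(B,[1,99],axis=0).round(4).tolist(),'zs',zs,cx,cy,sz,a,'xmax',np.percentile(q[:,0],99.5))
    F=np.array([cx/1000-.065,cy/1000,zs]); print('foot(from rect)',R@F,'xmax based',R@np.array([np.percentile(q[:,0],99.7)-.130,cy/1000,zs]))
E
```

```text
time_s: 0.6
position: [0.3975, -0.4073, 0.1852]
tool_rot: [[-0.0, -0.322, -0.947], [0.0, -0.947, 0.322], [-1.0, -0.0, 0.0]]
ft_force: [-1.0, 0.6, -0.0]
grip_width: 0.0788
t 0.6 pos [ 0.3975 -0.4073  0.1852] trans [0.0852, -0.1899, -0.1783] dr [0.033, 0.0, 0.0] q6 51.2 F [-1.   0.6 -0. ]
scene stop L [[0.4336, 0.1694, -0.1385], [0.4408, 0.295, -0.1023]] zs -0.1397866035453957 502.0638122558594 234.4575958251953 (136.17578125, 132.60165405273438) 0.03869808465242386 xmax 0.5685502699858878
foot(from rect) [0.4954013 0.1376549 0.0341191] xmax based [0.49726781 0.13727176 0.03488894]
top stop L [[0.4354, 0.172, -0.1274], [0.4425, 0.2963, -0.0997]] zs -0.13993745814104191 505.6476135253906 236.22396850585938 (130.41970825195312, 131.81771850585938) 89.80291748046875 xmax 0.5710202434176631
foot(from rect) [0.49906681 0.13870568 0.03532175] xmax based [0.49950565 0.1386156  0.03550275]
```

```bash
python3 -m crank '{"hand":[20,20,20,20,20],"translation":[[0.015,-0.034,-0.034],[0.03,-0.068,-0.068],[0.05,-0.11,-0.105],[0.07,-0.15,-0.142],[0.085,-0.19,-0.178]],"dr":[[0.033,0,0],[0.033,0,0],[0.033,0,0],[0.033,0,0],[0.033,0,0]]}'; python3 -m crank '{"hand":[20,20],"translation":[[0,0,0],[0,0,0]],"dr":[[0,0,0],[0,0,0]]}'
python3 - <<'E'
from h import *
im,d=cams.get_image('wrist'); c=cams.calibration('wrist'); np.savez('w1.npz',im=im,d=d); cv2.imwrite('pics/w1.png',im)
m=mask(im,'green'); m=blob(m,(320,200),400); print(m.sum(),rect(c,m,.014)); go((.6275,-.285,.0),down(-110.7))
E
```

```text
time_s: 1.1
position: [0.6063, -0.2945, 0.1063]
tool_rot: [[-0.001, -0.348, -0.938], [0.001, -0.938, 0.348], [-1.0, -0.0, 0.001]]
ft_force: [0.2, -0.3, -0.5]
grip_width: 0.0785
time_s: 1.3
position: [0.6053, -0.2951, 0.1066]
tool_rot: [[-0.002, -0.346, -0.938], [0.001, -0.938, 0.346], [-1.0, -0.0, 0.002]]
ft_force: [0.6, 0.1, 0.1]
grip_width: 0.0784
5171 ((627.6038818359375, -284.42266845703125), (50.209354400634766, 50.20804214477539), 70.46356201171875)
t 1.35 pos [ 0.6047 -0.2961  0.1074] trans [0.1074, -0.0183, -0.0176] dr [0.006, 0.001, -0.0] q6 74.2 F [-0.7 -0.   0.2]
```

View pics/w1.png

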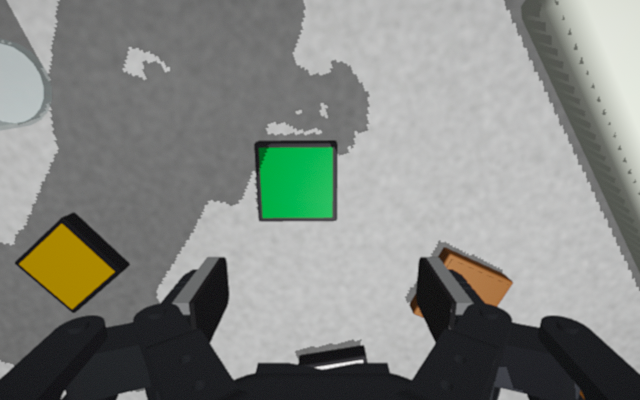

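The tile stands clear at (297,181), nothing is under the fingers, and the wrist measurement agrees to 1 mm with the earlier views.

```bash
python3 -m crank '{"hand":[20,20,20,20,20],"translation":[[0.02,-0.018,-0.018],[0.05,-0.018,-0.018],[0.08,-0.018,-0.018],[0.09,-0.018,-0.018],[0.09,-0.018,-0.018]],"dr":[[-0.005,0,0],[-0.005,0,0],[-0.005,0,0],[-0.005,0,0],[-0.005,0,0]]}'
python3 - <<'E'
from h import *
go((.6275,-.2845,.0),down(-109.8))
E
```

```text
time_s: 1.85
position: [0.6271, -0.2861, 0.0172]
tool_rot: [[-0.002, -0.345, -0.939], [0.001, -0.939, 0.345], [-1.0, -0.0, 0.002]]
ft_force: [1.0, -0.1, 0.3]
grip_width: 0.0784
t 1.85 pos [ 0.6271 -0.2861  0.0172] trans [0.0172, -0.0016, 0.0001] dr [-0.006, 0.002, 0.0] q6 75.8 F [ 1.  -0.1  0.3]
```

```bash
python3 -m crank '{"hand":[20,20,200,200,200],"translation":[[0.01,-0.001,0],[0.017,-0.001,0],[0.017,-0.001,0],[0.017,-0.001,0],[0.017,-0.001,0]],"dr":[[-0.006,0.002,0],[-0.006,0.002,0],[-0.006,0.002,0],[-0.006,0.002,0],[-0.006,0.002,0]]}' 40;  python3 -m crank '{"hand":[200,200,200,200,200],"translation":[[0,0,0],[0,0,0],[0,0,0],[0,0,0],[0,0,0]],"dr":[[0,0,0],[0,0,0],[0,0,0],[0,0,0],[0,0,0]]}' 40
```

```text
time_s: 2.35
position: [0.6288, -0.2845, 0.0013]
tool_rot: [[0.003, -0.337, -0.941], [-0.001, -0.941, 0.337], [-1.0, 0.0, -0.003]]
ft_force: [-0.1, -0.9, -1.1]
grip_width: 0.055
time_s: 2.85
position: [0.6288, -0.2845, 0.0013]
tool_rot: [[0.003, -0.337, -0.941], [-0.001, -0.941, 0.337], [-1.0, 0.0, -0.003]]
ft_force: [-0.1, 0.4, 5.3]
grip_width: 0.055
```

```bash
python3 -m crank '{"hand":[200,200,200,200,200],"translation":[[-0.04,0,0],[-0.08,0,0],[-0.12,0,0],[-0.15,0,0],[-0.15,0,0]],"dr":[[0,0,0],[0,0,0],[0,0,0],[0,0,0],[0,0,0]]}'
cat >> h.py <<'E'
PHI=-11.6; RS=shelfR(PHI); FOOT=RS@np.array([.4412,.2345,-.1399]); RT=np.c_[-RS[:,2],-RS[:,1],np.cross(-RS[:,2],-RS[:,1])]
def place(x,z,back=.0057,dy=0): return FOOT+RS@np.array([x,dy,z-back])
E
python3 - <<'E'
from h import *
print(FOOT,RT.round(3).tolist())
go(place(.05,.10),RT)
im,d=cams.get_image('wrist'); c=cams.calibration('wrist'); np.savez('w2.npz',im=im,d=d)
m=blob(mask(im,'green'),(320,300),400); P=pts(c,d,m); s=sensors.observe(); L=(P-s['position'])@np.array(s['tool_rot'])
print(m.sum(),'tile in tool',np.median(L,0).round(4),L.min(0).round(4),L.max(0).round(4), d[m].min())
E
```

```text
time_s: 3.35
position: [0.6296, -0.285, 0.1554]
tool_rot: [[0.009, -0.337, -0.941], [-0.005, -0.941, 0.337], [-1.0, 0.002, -0.01]]
ft_force: [-0.1, -0.1, -0.8]
grip_width: 0.055
[0.49920812 0.13691676 0.03556341] [[0.367, -0.201, -0.908], [-0.075, -0.98, 0.186], [-0.927, -0.0, -0.375]]
t 3.35 pos [ 0.6296 -0.285   0.1554] trans [0.0105, -0.3548, 0.2542] dr [-0.139, 0.374, -0.03] q6 75.6 F [-0.1 -0.1 -0.8]
13117 tile in tool [-0.0139 -0.0009 -0.0013] [-0.016  -0.0256 -0.0246] [-0.0118  0.0241  0.0263] 0.0
```

```bash
python3 -m crank '{"hand":[200,200,200,200,200],"translation":[[0,-0.035,0.025],[0,-0.07,0.05],[0,-0.11,0.078],[0,-0.145,0.104],[0,-0.18,0.13]],"dr":[[-0.014,0.037,0],[-0.028,0.075,-0.006],[-0.042,0.112,-0.009],[-0.056,0.15,-0.012],[-0.07,0.187,-0.015]]}'
python3 - <<'E'
from h import *
go(place(.05,.10,.0069),RT)
E
```

```text
time_s: 3.9
position: [0.5649, -0.069, 0.1486]
tool_rot: [[0.182, -0.269, -0.946], [-0.042, -0.963, 0.266], [-0.982, -0.009, -0.186]]
ft_force: [0.9, 0.8, -0.6]
grip_width: 0.0548
t 3.9 pos [ 0.5649 -0.069   0.1486] trans [-0.0106, -0.1813, 0.1072] dr [-0.07, 0.196, -0.011] q6 85.6 F [ 0.9  0.8 -0.6]
```

```bash
python3 -m crank '{"hand":[200,200,200,200,200],"translation":[[-0.003,-0.045,0.027],[-0.006,-0.09,0.053],[-0.01,-0.135,0.08],[-0.011,-0.181,0.107],[-0.011,-0.181,0.107]],"dr":[[-0.018,0.05,-0.003],[-0.035,0.1,-0.006],[-0.05,0.15,-0.008],[-0.07,0.196,-0.011],[-0.07,0.196,-0.011]]}';python3 -m crank '{"hand":[200,200],"translation":[[0,0,0],[0,0,0]],"dr":[[0,0,0],[0,0,0]]}'
python3 - <<'E'
from h import *
go(place(.05,.10,.0069),RT)
go(place(.034,.03,.0069),RT)
im,d=cams.get_image('wrist'); c=cams.calibration('wrist'); cv2.imwrite('pics/w3.png',im)
E
```

```text
time_s: 4.4
position: [0.5084, 0.1363, 0.1402]
tool_rot: [[0.365, -0.196, -0.91], [-0.075, -0.981, 0.181], [-0.928, 0.002, -0.372]]
ft_force: [-0.4, -1.6, -0.8]
grip_width: 0.0551
time_s: 4.6
position: [0.5122, 0.1319, 0.1417]
tool_rot: [[0.367, -0.202, -0.908], [-0.077, -0.979, 0.186], [-0.927, 0.002, -0.375]]
ft_force: [0.4, -0.2, -1.0]
grip_width: 0.0541
t 4.6 pos [0.5122 0.1319 0.1417] trans [0.0002, -0.0023, 0.0024] dr [0.0, 0.0, -0.002] q6 112.3 F [ 0.4 -0.2 -1. ]
t 4.6 pos [0.5122 0.1319 0.1417] trans [0.0702, -0.0024, 0.0184] dr [0.0, 0.0, -0.002] q6 112.3 F [ 0.4 -0.2 -1. ]
```

View pics/w3.png

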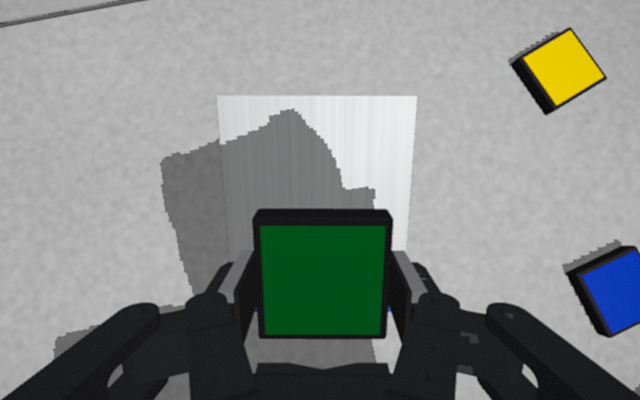

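The tile hangs square over the shelf: the shelf's top edge is level at row 96 and spans columns 217–417, and the tile's centre column is 322. Lowering it.

```bash
python3 -m crank '{"hand":[200,200,200,200,200],"translation":[[0.02,-0.002,0.01],[0.04,-0.002,0.018],[0.06,-0.002,0.018],[0.07,-0.002,0.018],[0.07,-0.002,0.018]],"dr":[[0,0,0],[0,0,0],[0,0,0],[0,0,0],[0,0,0]]}'
python3 - <<'E'
from h import *
go(place(.034,.0095,.0069),RT)
E
```

```text
time_s: 5.15
position: [0.5224, 0.1311, 0.0698]
tool_rot: [[0.366, -0.204, -0.908], [-0.078, -0.979, 0.188], [-0.927, 0.002, -0.374]]
ft_force: [-0.7, 0.2, -0.6]
grip_width: 0.0548
t 5.15 pos [0.5224 0.1311 0.0698] trans [0.0202, -0.0011, 0.001] dr [-0.002, 0.0, -0.003] q6 115.9 F [-0.7  0.2 -0.6]
```

```bash
python3 -m crank '{"hand":[200,200,200,200],"translation":[[0.008,-0.001,0.001],[0.015,-0.001,0.001],[0.02,-0.001,0.001],[0.02,-0.001,0.001]],"dr":[[0,0,-0.003],[0,0,-0.003],[0,0,-0.003],[0,0,-0.003]]}'; python3 -m crank '{"hand":[200,200,200],"translation":[[0.001,0,0],[0.002,0,0],[0.002,0,0]],"dr":[[0,0,0],[0,0,0],[0,0,0]]}'
python3 - <<'E'
from h import *
go(place(.034,.007,.0069),RT)
E
```

```text
time_s: 5.55
position: [0.5289, 0.1318, 0.0516]
tool_rot: [[0.368, -0.201, -0.908], [-0.074, -0.98, 0.186], [-0.927, -0.001, -0.376]]
ft_force: [0.7, 0.5, -0.8]
grip_width: 0.0545
time_s: 5.85
position: [0.5296, 0.1318, 0.0503]
tool_rot: [[0.369, -0.2, -0.908], [-0.074, -0.98, 0.186], [-0.926, -0.002, -0.376]]
ft_force: [0.3, -1.5, -1.0]
grip_width: 0.0547
t 5.85 pos [0.5296 0.1318 0.0503] trans [0.002, 0.0011, 0.0001] dr [-0.0, -0.002, 0.002] q6 116.6 F [ 0.3 -1.5 -1. ]
```

```bash
python3 -m crank '{"hand":[200,200,200],"translation":[[0.001,0,0],[0.002,0,0],[0.002,0,0]],"dr":[[0,0,0],[0,0,0],[0,0,0]]}';python3 -m crank '{"hand":[200,200],"translation":[[0.001,0,0],[0.001,0,0]],"dr":[[0,0,0],[0,0,0]]}'
```

```text
time_s: 6.15
position: [0.5298, 0.1318, 0.0497]
tool_rot: [[0.37, -0.2, -0.907], [-0.074, -0.98, 0.186], [-0.926, -0.002, -0.377]]
ft_force: [-10.2, 0.7, 18.3]
grip_width: 0.0551
time_s: 6.35
position: [0.5299, 0.1318, 0.0497]
tool_rot: [[0.371, -0.2, -0.907], [-0.074, -0.98, 0.186], [-0.926, -0.002, -0.378]]
ft_force: [-17.4, 0.2, 31.1]
grip_width: 0.0546
```

In contact with the shelf at about 35 N. I ease off and open slowly.

```bash
python3 -m crank '{"hand":[200,200,60,50,50],"translation":[[-0.001,0,0],[-0.002,0,0.001],[-0.002,0,0.001],[-0.002,0,0.001],[-0.002,0,0.001]],"dr":[[0,0,0],[0,0,0],[0,0,0],[0,0,0],[0,0,0]]}';python3 -m crank '{"hand":[40,30,30,30,30],"translation":[[0,0,0],[0,0,0],[0,0,0],[0,0,0],[0,0,0]],"dr":[[0,0,0],[0,0,0],[0,0,0],[0,0,0],[0,0,0]]}'
python3 - <<'E'
from h import *
im,d=cams.get_image('wrist'); c=cams.calibration('wrist'); cv2.imwrite('pics/w4.png',im)
m=blob(mask(im,'green'),(320,250),400); P=pts(c,d,m); L=(P-FOOT)@RS; print(m.sum(),np.median(L,0).round(4),L.min(0).round(4),L.max(0).round(4)); print(cv2.minAreaRect(np.float32(L[:,:2]*1000)))
go(place(.034,.007,.0069),RT)
E
```

```text
time_s: 6.85
position: [0.5291, 0.1318, 0.0487]
tool_rot: [[0.369, -0.201, -0.908], [-0.074, -0.98, 0.187], [-0.927, -0.002, -0.376]]
ft_force: [-0.8, -0.4, -1.0]
grip_width: 0.0686
time_s: 7.35
position: [0.529, 0.1318, 0.0489]
tool_rot: [[0.369, -0.201, -0.908], [-0.074, -0.98, 0.186], [-0.927, -0.002, -0.376]]
ft_force: [0.5, -0.3, -0.5]
grip_width: 0.0753
13166 [0.0345 0.0017 0.0152] [ 0.0066 -0.023   0.0128] [0.0576 0.0266 0.0173]
((32.08658981323242, 1.826242446899414), (49.64146423339844, 50.91743469238281), 89.8744888305664)
t 7.4 pos [0.529  0.1319 0.0489] trans [0.0009, 0.001, -0.001] dr [-0.0, -0.002, 0.002] q6 116.7 F [ 0.3 -0.1  0.5]
```

View pics/w4.png

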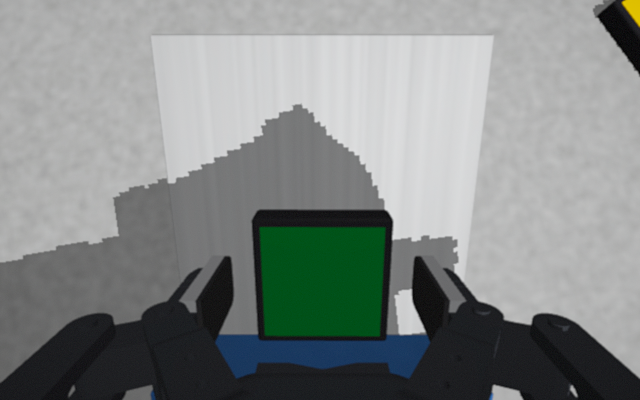

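Released: the tile sits square, its lower edge at row 340 next to the blue stop, fingers clear. I back off and check.

```bash
python3 -m crank '{"hand":[30,30,30,30,30],"translation":[[-0.02,0,0],[-0.05,0,0],[-0.09,0,0],[-0.12,0,0],[-0.12,0,0]],"dr":[[0,0,0],[0,0,0],[0,0,0],[0,0,0],[0,0,0]]}'
python3 - <<'E'
from h import *
im,d=cams.get_image('wrist'); c=cams.calibration('wrist')
m=blob(mask(im,'green'),(320,250),400); P=pts(c,d,m); L=(P-FOOT)@RS; print(m.sum(),np.median(L,0).round(4)); print(cv2.minAreaRect(np.float32(L[:,:2]*1000)))
mb=blob(mask(im,'blue'),(320,330),150); B=(pts(c,d,mb)-FOOT)@RS; print('stop',np.percentile(B,[1,50,99],axis=0).round(4).tolist())
x=im[150:400,150:500]; cv2.imwrite('pics/w5.png',cv2.resize(x,None,fx=2,fy=2,interpolation=2))
go((.457,-.253,.12),down(-99.2))
E
```

```text
time_s: 7.9
position: [0.4851, 0.1413, 0.1637]
tool_rot: [[0.375, -0.2, -0.905], [-0.073, -0.98, 0.186], [-0.924, -0.004, -0.382]]
ft_force: [-0.6, 0.1, -0.6]
grip_width: 0.0756
4230 [0.0325 0.0015 0.0134]
((31.381860733032227, 1.2686614990234375), (49.740657806396484, 49.84907150268555), 89.94303131103516)
stop [[-0.0072, -0.0609, 0.002], [-0.0025, 0.0021, 0.0264], [-0.0017, 0.0642, 0.0362]]
t 7.95 pos [0.4849 0.141  0.1617] trans [0.0571, 0.3917, -0.0322] dr [-0.041, -0.389, -0.005] q6 113.6 F [0.7 0.7 0.9]
```

View pics/w5.png

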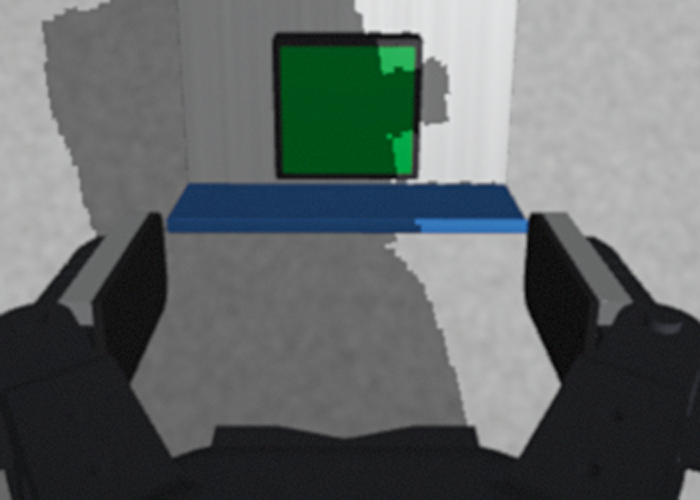

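The tile is flat and square, but I see a small gap to the stop: tile edge at crop row 178, stop from row 184. I check whether it is still creeping.

```bash
python3 -m crank '{"hand":[30,30,30,30,30],"translation":[[0,0,0],[0,0,0],[0,0,0],[0,0,0],[0,0,0]],"dr":[[0,0,0],[0,0,0],[0,0,0],[0,0,0],[0,0,0]]}' >/dev/null
python3 - <<'E'
from h import *
im,d=cams.get_image('wrist'); c=cams.calibration('wrist')
m=blob(mask(im,'green'),(320,250),400); P=pts(c,d,m); L=(P-FOOT)@RS; print(m.sum(),np.median(L,0).round(4)); print(cv2.minAreaRect(np.float32(L[:,:2]*1000)))
P0=onz(c,[(0,0)],0)
# edges: cast tile outline on plane z=14 in shelf frame, stop's inner foot line on z=0
def onshelf(uv,z):
    o,dd=ray(c,uv); o=(o-FOOT)@RS; dd=dd@RS; return o+dd*((z-o[2])/dd[:,2])[:,None]
print('tile lower edge (frame incl) x', onshelf([(325,239)],.014), 'stop foot line', onshelf([(325,242)],0.0), 'green low', onshelf([(325,237)],.014),'top edge',onshelf([(325,170)],.014))
E
```

```text
4334 [0.0337 0.0017 0.0153]
((32.22453308105469, 1.5369892120361328), (50.18033981323242, 49.98960494995117), 89.81050109863281)
tile lower edge (frame incl) x [[ 0.00413969 -0.00056833  0.014     ]] stop foot line [[-0.0039804  -0.00067538  0.        ]] green low [[ 0.00576941 -0.00056464  0.014     ]] top edge [[ 0.05740451 -0.00044786  0.014     ]]
```

Static, with a gap of roughly 6 mm, so I nudge it to the stop with closed fingertips from the uphill side.

```bash
python3 -m crank '{"hand":[255,255,255,255,255],"translation":[[0,0,-0.02],[0,0,-0.04],[0,0,-0.047],[0,0,-0.047],[0,0,-0.047]],"dr":[[0,0,0],[0,0,0],[0,0,0],[0,0,0],[0,0,0]]}'
python3 - <<'E'
from h import *
go(place(.082,.03,0,.0015),RT); go(place(.082,.006,0,.0015),RT); go(place(.075,.006,0,.0015),RT)
E
```

```text
time_s: 9.0
position: [0.5265, 0.132, 0.1772]
tool_rot: [[0.368, -0.201, -0.908], [-0.074, -0.98, 0.186], [-0.927, -0.001, -0.375]]
ft_force: [0.9, -0.2, -0.0]
grip_width: 0.0019
t 9.0 pos [0.5265 0.132  0.1772] trans [0.0909, -0.0007, -0.0032] dr [-0.0, -0.0, 0.001] q6 110.4 F [ 0.9 -0.2 -0. ]
t 9.0 pos [0.5265 0.132  0.1772] trans [0.1149, -0.0006, -0.0032] dr [-0.0, -0.0, 0.001] q6 110.4 F [ 0.9 -0.2 -0. ]
t 9.0 pos [0.5265 0.132  0.1772] trans [0.1149, -0.0006, 0.0038] dr [-0.0, -0.0, 0.001] q6 110.4 F [ 0.9 -0.2 -0. ]
```

```bash
python3 -m crank '{"hand":[255,255,255,255,255],"translation":[[0.04,0,-0.003],[0.08,0,-0.003],[0.1,0,-0.003],[0.114,0,-0.003],[0.114,0,-0.003]],"dr":[[0,0,0],[0,0,0],[0,0,0],[0,0,0],[0,0,0]]}'; python3 -m crank '{"hand":[255,255,255,255,255],"translation":[[0,0,0.002],[0,0,0.004],[0,0,0.006],[0,0,0.007],[0,0,0.007]],"dr":[[0,0,0],[0,0,0],[0,0,0],[0,0,0],[0,0,0]]}'
python3 - <<'E'
from h import *
im,d=cams.get_image('wrist'); c=cams.calibration('wrist')
m=blob(mask(im,'green'),(320,250),400); L=(pts(c,d,m)-FOOT)@RS; print(m.sum(),cv2.minAreaRect(np.float32(L[:,:2]*1000)))
cv2.imwrite('pics/w6.png',im)
s=sensors.observe(); print((np.array(s['position'])-FOOT)@RS, s['ft_force'])
E
```

```text
time_s: 9.5
position: [0.5714, 0.123, 0.0717]
tool_rot: [[0.366, -0.201, -0.909], [-0.074, -0.98, 0.186], [-0.928, -0.001, -0.374]]
ft_force: [0.2, -1.0, -0.4]
grip_width: -0.0001
time_s: 10.0
position: [0.5657, 0.1244, 0.071]
tool_rot: [[0.369, -0.2, -0.907], [-0.074, -0.98, 0.186], [-0.926, -0.002, -0.377]]
ft_force: [-0.2, 0.2, 0.2]
grip_width: 0.0
340 ((58.10626220703125, 1.3245309591293335), (6.038781642913818, 59.247406005859375), 89.52259826660156)
[0.07606973 0.00107334 0.0073983 ] [0.19686558 0.40005356 0.32058429]
```

View pics/w6.png

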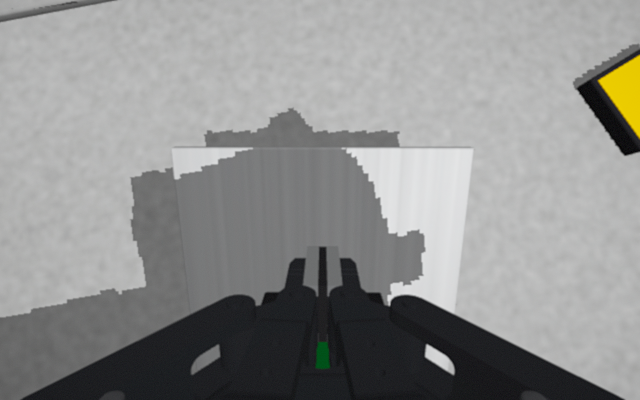

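The closed fingers (323,300) stand on the shelf just uphill of the tile. I advance slowly, watching the force.

```bash
for i in 1; do python3 -m crank '{"hand":[255,255,255,255,255],"translation":[[0,0,0.001],[0,0,0.002],[0,0,0.003],[0,0,0.004],[0,0,0.004]],"dr":[[0,0,0],[0,0,0],[0,0,0],[0,0,0],[0,0,0]]}'; done;  python3 -m crank '{"hand":[255,255,255,255,255],"translation":[[0,0,0.001],[0,0,0.002],[0,0,0.003],[0,0,0.004],[0,0,0.004]],"dr":[[0,0,0],[0,0,0],[0,0,0],[0,0,0],[0,0,0]]}';  python3 -m crank '{"hand":[255,255,255],"translation":[[0,0,0.001],[0,0,0.002],[0,0,0.002]],"dr":[[0,0,0],[0,0,0],[0,0,0]]}'; python3 -c "
from h import *
s=sensors.observe(); print((np.array(s['position'])-FOOT)@RS)"
```

```text
time_s: 10.55
position: [0.562, 0.1251, 0.069]
tool_rot: [[0.369, -0.2, -0.908], [-0.074, -0.98, 0.186], [-0.927, -0.002, -0.376]]
ft_force: [0.2, 1.2, -0.1]
grip_width: 0.0
time_s: 11.05
position: [0.5584, 0.1258, 0.0675]
tool_rot: [[0.369, -0.2, -0.908], [-0.074, -0.98, 0.186], [-0.927, -0.002, -0.376]]
ft_force: [-0.5, 0.2, 1.0]
grip_width: 0.0003
time_s: 11.35
position: [0.5566, 0.1262, 0.0668]
tool_rot: [[0.369, -0.201, -0.908], [-0.074, -0.98, 0.186], [-0.927, -0.002, -0.376]]
ft_force: [0.1, -0.1, -0.8]
grip_width: -0.0002
[0.0658208  0.00101552 0.00708214]
```

```bash
python3 -m crank '{"hand":[255,255,255],"translation":[[0,0,0.001],[0,0,0.002],[0,0,0.002]],"dr":[[0,0,0],[0,0,0],[0,0,0]]}' | grep force; python3 -m crank '{"hand":[255,255,255],"translation":[[0,0,0.001],[0,0,0.002],[0,0,0.002]],"dr":[[0,0,0],[0,0,0],[0,0,0]]}' | grep force;python3 - <<'E'
from h import *
s=sensors.observe(); print((np.array(s['position'])-FOOT)@RS)
for n in ['scene','top']:
    im,d=cams.get_image(n); c=cams.calibration(n); m=mask(im,'green')
    m=blob(m,(390,170) if n=='scene' else (235,165),30); L=(pts(c,d,m)-FOOT)@RS; print(n,m.sum(),L.min(0).round(4),L.max(0).round(4),np.median(L,0).round(4)) if m.any() else 0
E
```

```text
ft_force: [3.6, -1.6, 1.5]
ft_force: [8.4, -3.6, 3.0]
[0.06455534 0.00115491 0.00756329]
scene 77 [ 0.003  -0.0254  0.0121] [ 0.0492 -0.0017  0.0183] [ 0.0263 -0.0138  0.0155]Traceback (most recent call last):
  File "<stdin>", line 5, in <module>
  File "h.py", line 17, in blob
    n,l,st,_=cv2.connectedComponentsWithStats(m); k=1+np.argmax(st[1:,4]); return l==k
                                                      ~~~~~~~~~^^^^^^^^^^
    return _wrapfunc(a, 'argmax', axis=axis, out=out, **kwds)
    return bound(*args, **kwds)
ValueError: attempt to get argmax of an empty sequence
```

A force of 9.6 N at x = 0.0645 means the tile is against the stop. That puts the true stop face about 2.5 mm lower than my estimate. I back off and head for the white tile.

```bash
python3 -m crank '{"hand":[255,255,20,20,20],"translation":[[0,0,-0.005],[-0.02,0,-0.01],[-0.06,0,-0.01],[-0.1,0,-0.01],[-0.14,0,-0.01]],"dr":[[0,0,0],[0,0,0],[0,0,0],[0,0,0],[0,0,0]]}'
python3 - <<'E'
from h import *
im,d=cams.get_image('wrist'); c=cams.calibration('wrist')
m=blob(mask(im,'green'),(320,250),400); L=(pts(c,d,m)-FOOT)@RS; print(m.sum(),cv2.minAreaRect(np.float32(L[:,:2]*1000)), np.median(L,0))
go((.457,-.253,.13),down(-99.2))
E
```

```text
time_s: 12.55
position: [0.5092, 0.1355, 0.1996]
tool_rot: [[0.367, -0.201, -0.908], [-0.074, -0.98, 0.187], [-0.927, -0.001, -0.374]]
ft_force: [0.5, 0.3, -0.8]
grip_width: 0.0434
3186 ((29.817964553833008, 2.893299102783203), (50.76904296875, 49.965518951416016), 0.10045876353979111) [0.03120666 0.00292691 0.02054152]
t 12.6 pos [0.5096 0.1364 0.2059] trans [0.0786, 0.3924, 0.0043] dr [-0.041, -0.392, -0.004] q6 110.6 F [0.  2.2 6.9]
```

```bash
python3 -m crank '{"hand":[20,20,20,20,20],"translation":[[0,0.045,0],[0,0.09,0],[0,0.135,0],[0,0.18,0],[0.02,0.225,0]],"dr":[[-0.005,-0.05,0],[-0.01,-0.1,0],[-0.015,-0.15,0],[-0.02,-0.2,0],[-0.02,-0.25,0]]}' >/dev/null
python3 - <<'E'
from h import *
go((.457,-.253,.13),down(-99.2))
E
```

```text
t 13.1 pos [ 0.4724 -0.0881  0.1812] trans [0.0533, 0.1648, -0.0075] dr [-0.021, -0.137, -0.005] q6 73.8 F [ 1.  -0.5 -0.8]
```

```bash
python3 -m crank '{"hand":[20,20,20,20,20],"translation":[[0.012,0.045,-0.002],[0.025,0.09,-0.004],[0.04,0.135,-0.007],[0.053,0.165,-0.007],[0.053,0.165,-0.007]],"dr":[[-0.005,-0.05,0],[-0.01,-0.1,0],[-0.02,-0.137,-0.005],[-0.02,-0.137,-0.005],[-0.02,-0.137,-0.005]]}' >/dev/null;python3 -m crank '{"hand":[20,20],"translation":[[0,0,0],[0,0,0]],"dr":[[0,0,0],[0,0,0]]}' >/dev/null;  python3 - <<'E'
from h import *
im,d=cams.get_image('wrist'); c=cams.calibration('wrist'); cv2.imwrite('pics/w7.png',im)
H,S,V=cv2.split(cv2.cvtColor(im,cv2.COLOR_BGR2HSV))
m=blob((V>100)&(S<30)&((d*0+1)>0),(300,200),90); print(m.sum(),rect(c,m,.014))
go((.457,-.253,.0),down(-99.2))
E
```

```text
20082 ((454.02093505859375, -231.8175048828125), (137.76382446289062, 142.062255859375), 80.78572845458984)
t 13.85 pos [ 0.4569 -0.2503  0.1294] trans [0.1294, 0.0027, -0.0007] dr [-0.0, 0.001, 0.0] q6 57.5 F [-0.1  0.3  0.6]
```

View pics/w7.png

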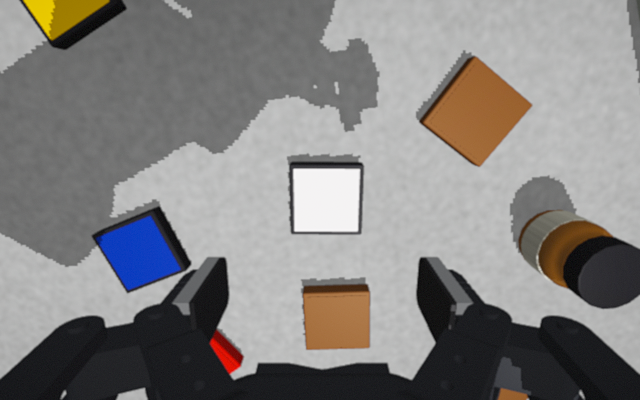

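White tile at (326,199), now fully lit. Brown at (336,317) and (477,110) and blue at (143,249) are around it. I measure with a tighter mask and work out where the fingers will land.

Run:
```python
from h import *
im=cv2.imread('pics/w7.png'); c=cams.calibration('wrist'); s=sensors.observe()
m=blob(im.min(2)>215,(326,199),60); r=rect(c,m,.014); print(m.sum(),r)
for u in [(336,317),(477,110),(143,249)]: print(u,onz(c,[u],.014).round(3))
print('brown top edge',onz(c,[(336,290)],.014).round(3))
j=r[2]; j=j-180 if j>60 else j-90
go((r[0][0]/1000,r[0][1]/1000,.0005),down(j)); print(j)
```

```text
3961 ((455.6509094238281, -252.55421447753906), (48.967288970947266, 48.42122268676758), 80.783935546875)
(336, 317) [[ 0.353 -0.245  0.014]]
(477, 110) [[ 0.504 -0.369  0.014]]
(143, 249) [[ 0.439 -0.102  0.014]]
brown top edge [[ 0.378 -0.249  0.014]]
t 13.85 pos [ 0.4569 -0.2503  0.1294] trans [0.1289, 0.0025, 0.0007] dr [-0.0, 0.001, 0.0] q6 57.5 F [-0.1  0.3  0.6]
-99.216064453125
```

```bash
python3 -m crank '{"hand":[20,20,20,20,20],"translation":[[0.04,0.0025,0.0007],[0.08,0.0025,0.0007],[0.11,0.0025,0.0007],[0.127,0.0025,0.0007],[0.127,0.0025,0.0007]],"dr":[[0,0.001,0],[0,0.001,0],[0,0.001,0],[0,0.001,0],[0,0.001,0]]}';  python3 -m crank '{"hand":[200,200,200,200,200],"translation":[[0,0,0],[0,0,0],[0,0,0],[0,0,0],[0,0,0]],"dr":[[0,0,0],[0,0,0],[0,0,0],[0,0,0],[0,0,0]]}' 40; python3 -m crank '{"hand":[200,200,200],"translation":[[0,0,0],[0,0,0],[0,0,0]],"dr":[[0,0,0],[0,0,0],[0,0,0]]}' 40
```

```text
time_s: 14.35
position: [0.4549, -0.2522, 0.0006]
tool_rot: [[-0.003, -0.16, -0.987], [0.003, -0.987, 0.16], [-1.0, -0.002, 0.003]]
ft_force: [0.2, -0.1, 0.1]
grip_width: 0.0788
time_s: 14.85
position: [0.4561, -0.2539, 0.0037]
tool_rot: [[0.002, -0.161, -0.987], [-0.001, -0.987, 0.161], [-1.0, 0.001, -0.002]]
ft_force: [0.5, 2.7, 6.2]
grip_width: 0.0546
time_s: 15.15
position: [0.4561, -0.2539, 0.0036]
tool_rot: [[0.002, -0.161, -0.987], [-0.001, -0.987, 0.161], [-1.0, 0.001, -0.002]]
ft_force: [-0.5, 2.4, 6.0]
grip_width: 0.0544
```

```bash
python3 -m crank '{"hand":[200,200,200,200,200],"translation":[[-0.03,0,0],[-0.07,0,0],[-0.11,0,0],[-0.14,0,0],[-0.14,0,0]],"dr":[[0,0,0],[0,0,0],[0,0,0],[0,0,0],[0,0,0]]}'
python3 - <<'E'
from h import *
im,d=cams.get_image('wrist'); c=cams.calibration('wrist'); s=sensors.observe()
m=blob((im.min(2)>100)&(d<.25)&(d>0),(322,280),60); L=(pts(c,d,m)-s['position'])@np.array(s['tool_rot'])
print(m.sum(),'tile in tool',np.median(L,0).round(4),np.percentile(L,[1,99],axis=0).round(4).tolist())
go(place(.04,.11,.005),RT)
E
```

```text
time_s: 15.65
position: [0.4569, -0.2549, 0.1468]
tool_rot: [[0.007, -0.161, -0.987], [-0.006, -0.987, 0.161], [-1.0, 0.005, -0.008]]
ft_force: [0.1, -0.6, -0.6]
grip_width: 0.0543
10854 tile in tool [-0.0115 -0.0007  0.0001] [[-0.0128, -0.0241, -0.0234], [-0.0102, 0.0227, 0.0252]]
t 15.7 pos [ 0.456  -0.2542  0.1443] trans [-0.0047, -0.393, 0.0228] dr [0.04, 0.38, 0.005] q6 57.1 F [-0.   0.9 -1.8]
```

```bash
python3 -m crank '{"hand":[200,200,200,200,200],"translation":[[-0.006,-0.045,0.003],[-0.012,-0.09,0.006],[-0.02,-0.135,0.009],[-0.02,-0.18,0.012],[-0.02,-0.22,0.014]],"dr":[[0.005,0.04,0],[0.01,0.08,0],[0.015,0.12,0],[0.02,0.16,0.002],[0.022,0.2,0.003]]}'
python3 - <<'E'
from h import *
go(place(.04,.11,.0045),RT)
E
```

```text
time_s: 16.2
position: [0.4764, -0.0323, 0.1613]
tool_rot: [[0.195, -0.184, -0.963], [-0.036, -0.983, 0.18], [-0.98, -0.0, -0.199]]
ft_force: [0.5, -0.6, -0.8]
grip_width: 0.0544
t 16.2 pos [ 0.4764 -0.0323  0.1613] trans [0.0105, -0.1706, 0.0134] dr [0.017, 0.184, 0.005] q6 80.5 F [ 0.5 -0.6 -0.8]
```

```bash
python3 -m crank '{"hand":[200,200,200,200,200],"translation":[[0.002,-0.045,0.003],[0.005,-0.09,0.006],[0.01,-0.13,0.01],[0.01,-0.171,0.013],[0.01,-0.171,0.013]],"dr":[[0.004,0.045,0],[0.008,0.09,0],[0.012,0.14,0],[0.017,0.184,0.005],[0.017,0.184,0.005]]}'>/dev/null;python3 -m crank '{"hand":[200,200],"translation":[[0,0,0],[0,0,0]],"dr":[[0,0,0],[0,0,0]]}' >/dev/null
python3 - <<'E'
from h import *
go(place(.0295,.045,.0045,.001),RT)
im,d=cams.get_image('wrist'); cv2.imwrite('pics/w8.png',im)
E
```

```text
t 16.9 pos [0.4978 0.1348 0.149 ] trans [0.0651, -0.0034, 0.012] dr [-0.0, 0.001, -0.001] q6 112.8 F [-0.4  0.5 -1.5]
```

View pics/w8.png

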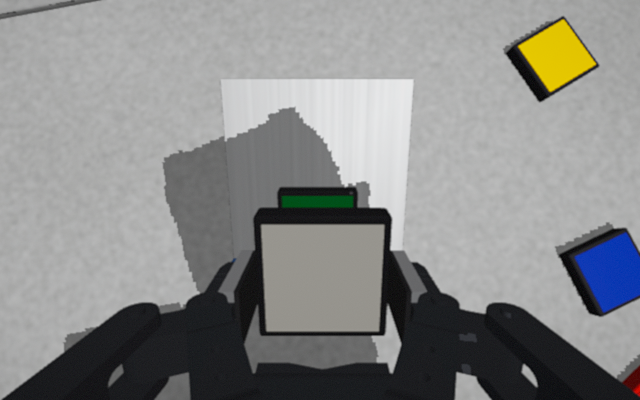

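The white tile is held square, centre about (323,277). The green one sits behind it at (317,200) on the shelf, aligned with it. Descending.

```bash
python3 -m crank '{"hand":[200,200,200,200,200],"translation":[[0.01,-0.003,0.006],[0.03,-0.003,0.012],[0.05,-0.003,0.012],[0.065,-0.003,0.012],[0.065,-0.003,0.012]],"dr":[[0,0,0],[0,0,0],[0,0,0],[0,0,0],[0,0,0]]}'; python3 -m crank '{"hand":[200,200,200,200,200],"translation":[[0.006,0,0],[0.012,0,0],[0.017,0,0],[0.02,0,0],[0.02,0,0]],"dr":[[0,0,0],[0,0,0],[0,0,0],[0,0,0],[0,0,0]]}'
python3 - <<'E'
from h import *
go(place(.0295,.021,.0045,.001),RT)
E
```

```text
time_s: 17.45
position: [0.5115, 0.1343, 0.0831]
tool_rot: [[0.363, -0.203, -0.909], [-0.077, -0.979, 0.188], [-0.928, 0.001, -0.371]]
ft_force: [0.1, 0.8, -0.9]
grip_width: 0.0546
time_s: 17.95
position: [0.5188, 0.1343, 0.0659]
tool_rot: [[0.366, -0.201, -0.909], [-0.076, -0.98, 0.186], [-0.927, 0.001, -0.374]]
ft_force: [0.8, -0.3, -0.1]
grip_width: 0.0546
t 17.95 pos [0.5188 0.1343 0.0659] trans [0.0042, 0.0004, 0.0002] dr [0.0, 0.001, -0.0] q6 116.5 F [ 0.8 -0.3 -0.1]
```

```bash
python3 -m crank '{"hand":[200,200,200,200],"translation":[[0.001,0,0],[0.002,0,0],[0.003,0,0],[0.003,0,0]],"dr":[[0,0,0],[0,0,0],[0,0,0],[0,0,0]]}'|egrep 'pos|force';python3 -m crank '{"hand":[200,200],"translation":[[0.001,0,0],[0.001,0,0]],"dr":[[0,0,0],[0,0,0]]}'|egrep 'pos|force'
```

```text
position: [0.52, 0.1341, 0.0635]
ft_force: [-0.3, 0.2, -0.7]
position: [0.5201, 0.1341, 0.0634]
ft_force: [-7.6, 1.4, 12.0]
```

```bash
python3 -m crank '{"hand":[200,200],"translation":[[0.0005,0,0],[0.001,0,0]],"dr":[[0,0,0],[0,0,0]]}'|egrep 'pos|force'
```

```text
position: [0.5201, 0.1341, 0.0633]
ft_force: [-18.8, 0.9, 30.9]
```

In contact with the green tile. I ease off the pressure and, still gripping, slide it towards the stop until the force rises.

```bash
python3 -m crank '{"hand":[200,200,200,200,200],"translation":[[-0.0015,0,0],[-0.0017,0,0.001],[-0.0017,0,0.002],[-0.0017,0,0.002],[-0.0017,0,0.002]],"dr":[[0,0,0],[0,0,0],[0,0,0],[0,0,0],[0,0,0]]}'|egrep 'pos|force';python3 -m crank '{"hand":[200,200,200],"translation":[[0,0,0.001],[0,0,0.001],[0,0,0.001]],"dr":[[0,0,0],[0,0,0],[0,0,0]]}'|egrep 'pos|force'
```

```text
position: [0.5191, 0.1344, 0.0631]
ft_force: [-0.5, -0.3, 7.0]
position: [0.5184, 0.1346, 0.0628]
ft_force: [-0.0, 0.5, 6.8]
```

```bash
python3 -m crank '{"hand":[200,200,200],"translation":[[0,0,0.001],[0,0,0.001],[0,0,0.001]],"dr":[[0,0,0],[0,0,0],[0,0,0]]}'|egrep 'pos|force'
```

```text
position: [0.5175, 0.1349, 0.0624]
ft_force: [-0.3, -0.2, 7.1]
```

```bash
python3 -m crank '{"hand":[200,200,200],"translation":[[0,0,0.001],[0,0,0.001],[0,0,0.001]],"dr":[[0,0,0],[0,0,0],[0,0,0]]}'|egrep 'pos|force'
```

```text
position: [0.5175, 0.1349, 0.0624]
ft_force: [3.1, -1.6, 5.4]
```

```bash
python3 -m crank '{"hand":[200,200,200],"translation":[[0,0,0.001],[0,0,0.001],[0,0,0.001]],"dr":[[0,0,0],[0,0,0],[0,0,0]]}'|egrep 'pos|force'
```

```text
position: [0.5175, 0.135, 0.0624]
ft_force: [5.6, -3.6, 6.2]
```

The force rises with no further motion, so it is at the stop. Release and retreat.

```bash
python3 -m crank '{"hand":[200,150,60,50,50],"translation":[[0,0,-0.0015],[0,0,-0.0015],[0,0,-0.0015],[0,0,-0.0015],[0,0,-0.0015]],"dr":[[0,0,0],[0,0,0],[0,0,0],[0,0,0],[0,0,0]]}'|egrep 'pos|force|width';python3 -m crank '{"hand":[40,30,30,30,30],"translation":[[0,0,0],[0,0,0],[-0.005,0,0],[-0.01,0,0],[-0.015,0,0]],"dr":[[0,0,0],[0,0,0],[0,0,0],[0,0,0],[0,0,0]]}' |egrep 'force|width'; python3 -m crank '{"hand":[30,30,30,30,30],"translation":[[-0.02,0,0],[-0.05,0,0],[-0.08,0,0],[-0.11,0,-0.01],[-0.11,0,-0.02]],"dr":[[0,0,0],[0,0,0],[0,0,0],[0,0,0],[0,0,0]]}' |egrep 'force|width'; python3 -m crank '{"hand":[30,30,30,30],"translation":[[0,0,0],[0,0,0],[0,0,0],[0,0,0]],"dr":[[0,0,0],[0,0,0],[0,0,0],[0,0,0]]}'|egrep time;  python3 - <<'E'
from h import *
im,d=cams.get_image('wrist'); c=cams.calibration('wrist'); cv2.imwrite('pics/w9.png',im[100:])
m=blob((im.min(2)>90)&(d<.30)&(d>0),(322,250),50); L=(pts(c,d,m)-FOOT)@RS
print(m.sum(),np.median(L,0).round(4),cv2.minAreaRect(np.float32(L[:,:2]*1000)))
A=np.linalg.lstsq(np.c_[L[:,:2],np.ones(len(L))],L[:,2],rcond=None)[0]; print('tilt deg',np.degrees(np.arctan(A[:2])).round(2))
E
```

```text
position: [0.5157, 0.1349, 0.0611]
ft_force: [0.2, 0.6, -0.0]
grip_width: 0.0684
ft_force: [0.9, 0.5, -0.8]
grip_width: 0.0754
ft_force: [-0.3, 0.4, -0.4]
grip_width: 0.0752
time_s: 22.35
3132 [0.0226 0.002  0.0294] ((23.2202091217041, 1.7761287689208984), (50.282596588134766, 42.95016860961914), 88.92868041992188)
tilt deg [0.04 0.08]
```

View pics/w9.png

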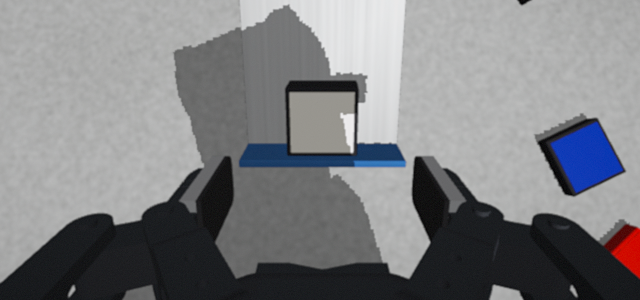

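The white tile lies flat and square against the blue stop at (322,123), tilt 0.1°. Fingers are clear. The clipped mask biased its x value, so I recheck with the whole face, then hand in.

Run:
```python
from h import *
im,d=cams.get_image('wrist'); c=cams.calibration('wrist')
m=blob((im.min(2)>70)&(d>0),(322,223),60)
Q=pts(c,d,np.ones_like(d,bool)); 
Q=(Q-FOOT)@RS; k=(abs(Q[:,2]-.0288)<.004)&(abs(Q[:,1])<.05)&(Q[:,0]>-.0005)&(Q[:,0]<.09); print('face+frame',cv2.minAreaRect(np.float32(Q[k][:,:2]*1000)),np.median(Q[k],0).round(4))
g=(Q[:,2]>.004)&(Q[:,2]<.022)&(abs(Q[:,1])<.05)&(Q[:,0]>.045)&(Q[:,0]<.09); print('uphill sides',g.sum(),np.percentile(Q[g],[2,50,98],axis=0).round(4).tolist())
im,d=cams.get_image('scene'); c=cams.calibration('scene'); Q=(pts(c,d,np.ones_like(d,bool))-FOOT)@RS
g=(Q[:,2]>.003)&(Q[:,2]<.012)&(abs(Q[:,1])<.045)&(Q[:,0]>.005)&(Q[:,0]<.09); print('scene green level',g.sum(),np.percentile(Q[g],[5,50,95],axis=0).round(4).tolist() if g.any() else '')
```

```text
face+frame ((27.392744064331055, 6.125835418701172), (85.6893539428711, 55.7713508605957), 89.99406433105469) [0.029  0.0021 0.0292]
uphill sides 339 [[0.0546, -0.0244, 0.0056], [0.0549, 0.0013, 0.0136], [0.0552, 0.0276, 0.0216]]
scene green level 83 [[0.0123, -0.0297, 0.0031], [0.052, -0.0198, 0.0073], [0.0764, 0.0227, 0.0115]]
```

Both tiles' uphill sides lie in one plane (x 54.6–55.2 mm across the whole width and height), so both are square and flush. Handing in.

```bash
python3 -c "
from rig import env; print(env.close_job())"
```

```text
the job is handed in; nothing more can be done
None
```

The green tile lies flat on the shelf against the blue stop, and the white tile lies flat on top of it, also against the stop. Both are released. I handed the job in about 22.5 s into the 56 s allowed; no verdict is reported.

**What I did:**
- **Green tile:** it did not slide down by itself after release and stopped about 6 mm short. I pushed it to the stop with the closed fingertips, until the force reached about 10 N.
- **White tile:** I slid it down to the stop while still gripping it, then let go.

**Last checks, from the wrist camera:**
- **Position:** the white tile's centre is at x about 27–30 mm and y about 2 mm.
- **Flatness and squareness:** its tilt is about 0.1°. The uphill sides of both tiles line up within 0.6 mm, so both are square and flush.
- **Gripper:** the fingers are clear, with no contact force.

**Checks that failed or disagreed:**
- The fingers met the stop about 2.5 mm lower than the images suggested, within the tolerance.
- One reading of the white tile (x of 23 mm) came from a clipped mask, so I discarded it.
- In the final reading, the y extent was spoiled by other points. The y of 2 mm is the median.
- The scene-camera check of the green tile was inconclusive.

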